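# Draw and show the filter plate of a bench dust box

### The job

The dust box on the fitting bench has just been emptied and its filter is due for a look. First push the dust door at the front shut until it snaps home on its catch; then lift the service flap by its knob, swing it up and back past upright so that it stands open, take the filter plate underneath by its handle and draw it straight up out of its slot. Finish while still holding it: upright and still over the middle of the grille, a few centimetres clear above it so that loose dust falls back in, with its flat mesh face turned to the front of the box; leave the door shut, the flap open and the other things on the bench where they are.

Things in the scene. Friction and masses are not known exactly. Their poses are not given: they have to be found in the camera images.
- dust_box: Grey steel bench dust box, fixed, 280 deep (x) x 460 wide (y) x 150 high. Origin: centre of its underside. x runs from its front (robot's side) to its back, y to its left, z up. Top left: slotted grille; top right: filter bay under the service flap. A green fan motor lies behind the grille (x over 70, up to 235 high); a 30 high spigot stands behind the flap.
- grille_centre (a point): Centre of the slotted grille, on its top face, 150 above the bench; grille about 230 (x) x 270 (y). Same axes as the dust box. The drilled workpiece lies at the grille's back left.
- door (a joint): Dust door at the box's front: angle in rad, 0 = shut and seated, growing as it swings out to the robot; starts ajar and stays where it is left. At about 0.07 rad a tongue on its back meets a sprung ball in the box; pushing on with about 12 N carries it over, and the ball then pulls it fully home.
- door_hinge (a point): On the door's upright hinge line at its left edge, in the plane of its smooth outer face, 77 above the bench. Door 185 wide, 115 high (20 to 135 above the bench), 12 thick; shut, it lies on the box's front. The axes turn with the door: -y runs from the hinge to the free edge, -x is the outer face's outward normal; shut, they equal the box's axes.
- door_edge (a point): Outer face of the door at its free edge, half-way up; 185 from the hinge. Axes as door_hinge.
- flap (a joint): Service flap: angle in rad, 0 = shut, growing as its front edge is lifted and swung up and back, 1.57 = upright, stop at 1.95. Hinged along its far edge, parallel to the box's y axis, on a friction hinge: it stays where it is left (lifting takes about 3 N at the knob, pushing it back less). Its knob is then on the far side.
- flap_hinge (a point): Middle of the flap's hinge line, 150 above the bench. Flap: sheet 135 (x) x 154 (y) x 4, 0.15 kg, reaching from the hinge to the front of the box. Axes turn with the flap: -x runs from the hinge to its front edge, z is its upper face's normal.
- flap_knob (a point): Centre of the black ball knob (26 diameter, 11 thick stem) on the flap's middle line, 112 from the hinge, 27 above its upper face, 14 of free stem below the ball. Shut, it is 181 above the bench.
- filter_grip (a point): Centre of the filter plate's handle bar: 60 long (x), 10 thick (y), 14 high, on two posts, 29 above the frame's top edge. Seated it is 133 above the bench, 17 under the box's top, in a well 129 (x) x 140 (y), 52 deep, with the slot in its floor. Axes: x along the plate, y through its thickness (normal of its mesh face), z up.
- filter_centre (a point): Centre of the filter plate's frame: aluminium with grey pleated mesh, 110 long (x) x 20 thick (y) x 80 high (z), about 0.3 kg. Seated it stands upright, edge-on to the front, in a slot 26 wide, lower edge (40 below this point) 24 above the bench, so it must rise 126 to clear the box's top. Axes as filter_grip.
- filter: The same filter plate; origin at the middle of its lower edge.
- workpiece: Bystander: drilled steel block 50 x 60 x 22 on the grille. Origin under its centre.
- file_flat: Bystander: file with a green handle, 260 long, 26 high, lying on the bench before the right part of the box, across the front.
- file_long: Bystander: longer file with a wooden handle, 280 long, on the bench to the right.
- wire_brush: Bystander: brush 190 long, on the bench left of the door, before the box.
- hammer: Bystander: hammer 250 long, on the bench right of the box.
- paste_jar: Bystander: jar 64 diameter, 70 high, left of the box.

How it is judged (in metres and radians):
On the way, in this order (a step that is already met when the one before it is completed fails the run):
1. the dust door is shut and seated on its catch (value of joint door below 0.015 rad), for 0.2 s.
2. the service flap is swung open, upright or beyond, the door still shut (value of joint flap above 1.55 rad and value of joint door below 0.015 rad), for 0.2 s.
3. the filter plate is drawn clear up out of the box, held in the fingers, door still shut (z of filter_centre in the frame of dust_box above 0.195 m and contact force between the fingers and filter above 1 N and value of joint door below 0.015 rad), for 0.1 s.
At the end, for the whole second after the job is handed in: Plate held by the fingers alone, at rest: centre within 60 mm of the grille centre in x and y, lower edge 12 to 110 mm above the grille, upright within 0.2 rad, mesh face to the front within 0.3 rad (either face); door under 0.015 rad, flap over 1.55 rad (all of step 2 and contact force between the fingers and filter above 1 N and contact force between each of dust_box, workpiece and filter below 0.05 N and z of filter_centre in the frame of grille_centre between 0.052 and 0.15 m and x of filter_centre in the frame of grille_centre between -0.06 and 0.06 m and y of filter_centre in the frame of grille_centre between -0.06 and 0.06 m and angle between filter_centre's own z axis and vertical below 0.2 rad and angle between the y axis of filter_centre and the x axis of dust_box, either way round below 0.3 rad and linear speed of filter below 0.03 m/s); the arm keeps its last pose, push and grip.
It fails at once if the workpiece on the grille was pushed away (over 30 mm) (distance of workpiece from where it was at the start of the episode above 0.03 m).
It fails at once if another thing on the bench was pushed away (over 40 mm) (distance of any of file_flat, file_long, wire_brush, hammer, paste_jar from where it was at the start of the episode above 0.04 m).
It also fails if it takes over 72 s, if anything falls off the work surface, if the arm or the gripper's body presses on something with over 40 N, if the wrist force passes 120 N, or if a joint passes its speed limit or range.

### The arm

A 6-joint arm with a two-finger parallel gripper is mounted at the origin on the work surface. World frame = base frame: x ahead of the robot, y to its left, z up, the work surface at z = 0. Lengths are in m, angles in degrees, forces in N, time in s.
With the tool pointing down it reaches from about 0.3 to 0.875 m from the base axis. Payload 4.2 kg.
Tool frame: the origin (TCP) lies between the finger pads; the fingertips stand 17 mm ahead of it and the grasp point (between the pads) lies 2 mm behind it; z points along the fingers, y is the line along which they close (so a half turn about z gives the same grasp; the last joint's range is limited). The gripper opens to 85 mm and grips with 20 to 120 N. Pads are 22 mm wide; open, the fingers measure 114 mm over their backs; the gripper's body (76 mm by 85 mm) begins 54 mm behind the grasp point. The pads swing forward as they close: fully open they stand 13 mm farther back than shut.
Start: joints at [75.172, 18.312, 89.639, -0, 72.044, -1.146], TCP at [0.136, 0.559, 0.248] pointing down, gripper open.
Joint ranges: [-177.97, 177.97], [-48.28, 115.42], [12.27, 149.76], [-77.06, 257.06], [2.81, 150.46], [-146.56, 146.56]. Speed limits (degrees/s): [147.25, 147.25, 180, 180, 180, 180].

### API

Orientations are given as a 3x3 rotation matrix whose columns are the frame's x, y, z axes.
In Python, from rig import robot gives the robot as it stands. Calls block until the motion is done:
- robot.movep(position, orientation): joint-space move of the TCP to a pose.
- robot.servo_line(position, orientation=None, rate=0.15): straight line of the TCP; orientation=None keeps the orientation; rate is the mean speed in m/s.
- robot.movej(angles): joint-space move.
- robot.set_gripper(opening, grasp_force=None): finger opening in m; grasp_force is the grip in N (None keeps the last); returns when the fingers have stopped.
- robot.hold(seconds).
- robot.ik(position, orientation): joint angles nearest the present ones, or None.
- robot.read_state(): the state.
- robot.get_image(name): name is "scene" or "top" or "wrist"; returns a dict with "frame" (420x560x3 uint8, blue, green, red), "K" (3x3 intrinsics, pixels), "R" (3x3) and "t" (3): a world point X has camera coordinates R X + t; the wrist camera has in their place "hand_eye" (4x4, takes a point from camera to tool coordinates, whose origin is the TCP and whose axes are the flange's). Camera axes: x right, y down, z forward; pixel columns grow to the right and rows downward; lengths in m; the calibration is good to about 2 mm. A picture is of the moment at which its call begins: read the wrist's pose just before it. There is no depth.
A pose or a line that the arm cannot do raises robot.MotionError and nothing moves.
- robot.close_job(): hands the job in; it is judged then, once.
The state is a dict: "t": time; "joint_pos": joint angles; "dq": joint speeds; "effort": joint torques, N m; "ee_pos": TCP position; "orientation": TCP orientation; "wrist_force": force on the tool from outside, world axes, zero at the start; "torque": the same for the moment, N m; "gripper_width": finger opening in m; "grip_force": force on a finger pad.
Only numpy, scipy, OpenCV 4.12 (cv2) and the standard library are available. Lean on these libraries where they do the work, as an engineer would, in place of code of your own. Each camera call takes 0.05 s, during which the arm holds its last target. There are 200 camera calls.

## Working session

There is one attempt and no reset: what is moved stays moved. The work goes in short steps, each a Python script; the robot and the scene stay as the last script left them, time stands still between calls to the robot, and variables do not carry over. Pictures are saved under pics/ and viewed, at most 10 in all, crops included, and the job is handed in when it is done.

```bash
mkdir -p pics; ls; python3 - <<'E'
from rig import robot
import cv2,numpy as np,pickle
d={}
for n in("scene","top"):
    im=robot.get_image(n); d[n]=im
    cv2.imwrite(f"pics/{n}0.png",cv2.resize(im["frame"],(784,588),interpolation=cv2.INTER_CUBIC))
    print(n,im["K"].tolist(),np.round(im["R"],4).tolist(),np.round(im["t"],4).tolist())
pickle.dump(d,open("im0.pkl","wb"))
s=robot.read_state();print(s)
E
```

```text
pics
scene [[430.0149255409754, 0.0, 278.4923222742926], [0.0, 430.0149255409754, 212.2687019493547], [0.0, 0.0, 1.0]] [[-0.8098, 0.5865, -0.017], [0.388, 0.5135, -0.7654], [-0.4401, -0.6264, -0.6434]] [0.405, -0.0865, 1.3641]
top [[472.15005753185744, 0.0, 275.5706278029205], [0.0, 472.15005753185744, 216.57941364379235], [0.0, 0.0, 1.0]] [[0.0813, -0.9967, 0.005], [-0.9706, -0.0803, -0.2269], [0.2265, 0.0136, -0.9739]] [-0.0388, 0.5181, 1.2245]
{'t': 0.1, 'joint_pos': array([ 7.51714596e+01,  1.83477998e+01,  8.96996754e+01,  1.39556739e-03,
        7.20421716e+01, -1.14699366e+00]), 'dq': array([ 0.03903332, -0.06641277, -0.00939008,  0.00021153,  0.00831701,
        0.05772103]), 'effort': array([ 5.34428891e-04, -4.16406870e+01, -2.34704518e+01,  6.75192859e-05,
        5.03102696e-03, -7.08297335e-06]), 'ee_pos': array([0.1359051 , 0.55830657, 0.24756633]), 'orientation': array([[-9.71623556e-01,  2.36532211e-01, -4.22830680e-04],
       [ 2.36532582e-01,  9.71622389e-01, -1.50659211e-03],
       [ 5.44741942e-05, -1.56385361e-03, -9.99998776e-01]]), 'wrist_force': array([ 0.15743557, -0.51918385,  0.05350935]), 'torque': array([ 0.04886166,  0.08926014, -0.00179313]), 'grip_force': 0.0, 'gripper_width': 0.08530467705674606}
```

View pics/top0.png

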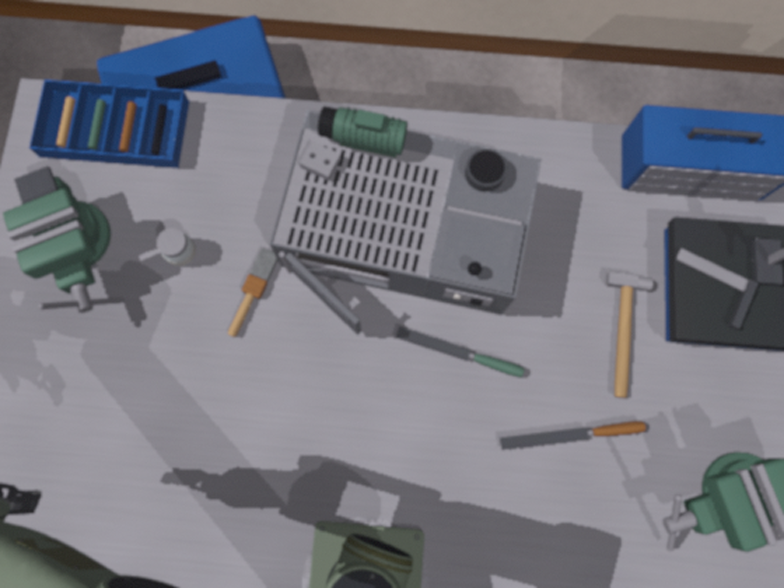

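View pics/scene0.png

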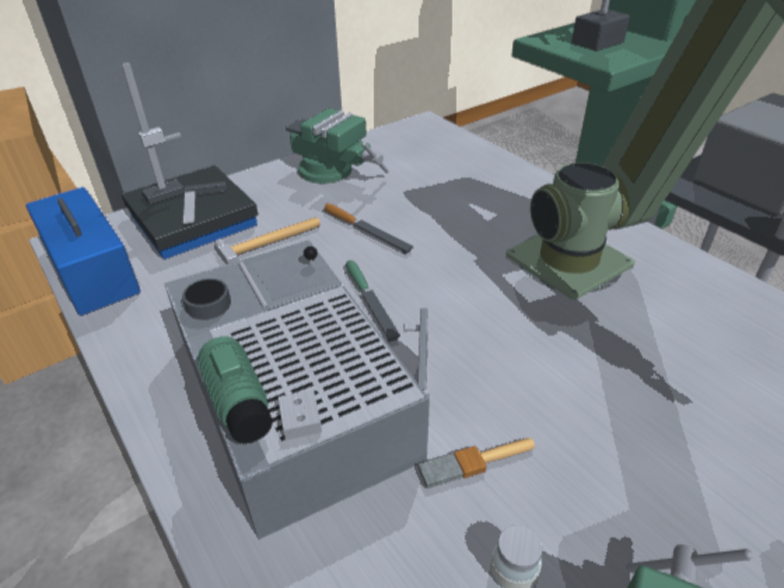

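The top view shows the box, with its front edge running from about (275,244) to (518,292), the ball knob at (475,268) and the open door's top edge from (283,253) to (358,325). The scene view shows the knob at (310,253) and the front-left corner at (426,393). The flat file lies clear of the door's sweep, to its right.

```bash
cat > h.py <<'E'
import numpy as np,cv2,pickle
def ray(im,uv):
    d=np.linalg.solve(im["K"],[uv[0],uv[1],1.]); R=np.array(im["R"]);t=np.array(im["t"])
    return -R.T@t, R.T@d
def onz(im,uv,z):
    c,d=ray(im,uv); return c+d*(z-c[2])/d[2]
def tri(a,ua,b,ub):
    c1,d1=ray(a,ua);c2,d2=ray(b,ub);d1/=np.linalg.norm(d1);d2/=np.linalg.norm(d2)
    s=np.linalg.lstsq(np.c_[d1,-d2],c2-c1,rcond=None)[0]
    p,q=c1+s[0]*d1,c2+s[1]*d2
    return (p+q)/2,np.linalg.norm(p-q)
def blob(im,uv,r,thr):  # dark blob centroid near uv
    g=im["frame"].max(2); m=(g<thr).astype(np.uint8)
    k=np.zeros_like(m);cv2.circle(k,(int(uv[0]),int(uv[1])),r,1,-1);m&=k
    n,l,s,c=cv2.connectedComponentsWithStats(m)
    i=1+np.argmax(s[1:,4]);return c[i],s[i]
E
python3 - <<'E'
from h import *
d=pickle.load(open("im0.pkl","rb"));T,S=d["top"],d["scene"]
f=1/1.4
for n,p in dict(FL=(275,244),FR=(518,292),BR=(540,157),flaphingeL=(449,209),flaphingeR=(524,221),flapFL=(432,277)).items(): print("T",n,onz(T,np.array(p)*f,.15).round(3))
for n,p in dict(FL=(426,393),BR=(168,290),BL=(258,475),FR=(342,290),fhL=(268,306),fhR=(240,258)).items(): print("S",n,onz(S,np.array(p)*f,.15).round(3))
for n,p in dict(h=(283,253),e=(358,325)).items(): print("door",n,onz(T,np.array(p)*f,.135).round(3))
print("doorS",onz(S,np.array((424,310))*f,.135).round(3))
a,sa=blob(T,np.array((475,268))*f,7,50);b,sb=blob(S,np.array((310,253))*f,8,50)
print(a,sa,b,sb,tri(T,a,S,b))
rows=[cv2.resize(T["frame"][150:250,180:390],None,fx=3.7,fy=3.7,interpolation=cv2.INTER_CUBIC)]
cv2.imwrite("pics/crop.png",rows[0])
E
```

```text
T FL [0.593 0.215 0.15 ]
T FR [ 0.539 -0.234  0.15 ]
T BR [ 0.807 -0.267  0.15 ]
T flaphingeL [ 0.688 -0.1    0.15 ]
T flaphingeR [ 0.676 -0.241  0.15 ]
T flapFL [ 0.554 -0.077  0.15 ]
S FL [0.59  0.217 0.15 ]
S BR [ 0.806 -0.242  0.15 ]
S BL [0.848 0.196 0.15 ]
S FR [ 0.56  -0.056  0.15 ]
S fhL [ 0.684 -0.096  0.15 ]
S fhR [ 0.663 -0.252  0.15 ]
door h [0.582 0.201 0.135]
door e [0.457 0.05  0.135]
doorS [0.468 0.059 0.135]
[339.         191.68085106] [335 188   9   8  47] [220.96363636 180.61818182] [217 177   9   8  55] (array([ 0.56816606, -0.15026775,  0.17925653]), np.float64(0.00010569657809285217))
```

View pics/crop.png

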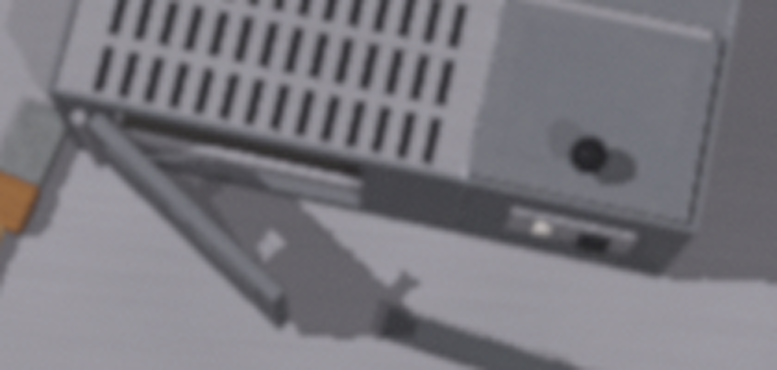

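```bash
cat >> h.py <<'E'
psi=np.radians(-6.4)
O=np.array([.703,-.025,0.])
def Rz(a): return np.array([[np.cos(a),-np.sin(a),0],[np.sin(a),np.cos(a),0],[0,0,1.]])
B=Rz(psi)
def W(p): return O+B@np.array(p,float)      # box -> world
def L(p): return B.T@(np.array(p)-O)
D0=np.diag([-1.,1.,-1.])                   # tool down, y along box y, x = -box x
E
python3 - <<'E'
from h import *
from rig import robot
H=W([-.152,.212,0]); print("hinge",H)
def pose(th,off,r=.15,z=.115):
    R=Rz(psi-th); return H+R@np.array([-off,-r,0])+[0,0,z], R@D0
robot.set_gripper(0.0)
p,R=pose(.57,.045,z=.25); robot.movep(p,R)
p,R=pose(.57,.045); robot.servo_line(p,R)
f0=robot.read_state()["wrist_force"]
for th in(.45,.3,.2,.13):
    p,R=pose(th,.012); robot.servo_line(p,R,rate=.1)
    print(th,(B.T@(robot.read_state()["wrist_force"]-f0)).round(1))
p,R=pose(0,.012)
for k in range(30):
    q=p-B@[.015-.0015*k,0,0]; robot.servo_line(q,R,rate=.03)
    s=robot.read_state(); f=B.T@(s["wrist_force"]-f0)
    print(round(15-1.5*k,1),f.round(1),L(s["ee_pos"]).round(4)[:2],round(s["t"],1))
    if f[0]<-26: break
im=robot.get_image("top");pickle.dump(im,open("im1.pkl","wb"))
cv2.imwrite("pics/d1.png",cv2.resize(im["frame"][130:260,180:390],None,fx=3.7,fy=3.7,interpolation=cv2.INTER_CUBIC))
E
```

```text
hinge [0.57557869 0.20262208 0.        ]
0.45 [-0.4  0.8  0.1]
0.3 [-0.4  0.1  0.6]
0.2 [-0.6  0.1 -0.1]
0.13 [-0.5  0.7  0.5]
15.0 [-0.4 -0.2  0.7] [-0.1797  0.0621] 5.8
13.5 [-0.5  0.5  1.3] [-0.1781  0.0621] 6.0
12.0 [-4.9  0.8  3.2] [-0.1775  0.0619] 6.3
10.5 [-7.8  0.5  4.5] [-0.1771  0.0619] 6.5
9.0 [-10.9   0.8   8.2] [-0.1768  0.0619] 6.8
7.5 [-14.7   0.1  11.1] [-0.1767  0.0618] 7.0
6.0 [-5.9 -0.   3.7] [-0.1727  0.0616] 7.3
4.5 [-2.3 -1.  -0.1] [-0.1688  0.0617] 7.5
3.0 [-1.1 -0.4 -0.4] [-0.1667  0.062 ] 7.8
1.5 [-4.8 -1.   2.8] [-0.1666  0.062 ] 8.0
0.0 [-8.7 -0.1  5.1] [-0.1665  0.062 ] 8.3
-1.5 [-12.3   0.7   7.9] [-0.1665  0.0619] 8.5
-3.0 [-15.7  -0.3  10.7] [-0.1665  0.062 ] 8.8
-4.5 [-19.7   0.3  14.7] [-0.1665  0.0619] 9.0
-6.0 [-23.9  -0.1  17.7] [-0.1665  0.0619] 9.3
-7.5 [-27.1   0.7  19. ] [-0.1665  0.0619] 9.5
```

```bash
sed -i 's/^O=.*/O=np.array([.700,-.025,0.])/' h.py; cat >> h.py <<'E'
TD=B@D0
K0=np.array([.568,-.150,.181]); HF=K0+B@np.array([.112,0,-.031])
def knob(ph):
    e=np.array([-np.cos(ph),0,np.sin(ph)]);n=np.array([np.sin(ph),0,np.cos(ph)])
    return HF+B@(.112*e+.031*n)
g=np.array([0,0,-.002])   # TCP from grasp point, tool down
E
python3 - <<'E'
from h import *
from rig import robot
p=robot.read_state()["ee_pos"]
robot.servo_line(p-B@[.05,0,0]); robot.servo_line(p+B@[-.05,-.05,.2],rate=.25)
robot.set_gripper(.07)
robot.movep(K0+g+[0,0,.08],TD); robot.servo_line(K0+g,TD,rate=.1)
robot.set_gripper(0,30)
s=robot.read_state();print(s["gripper_width"],s["grip_force"],s["wrist_force"].round(1),s["t"])
for ph in np.arange(.2,1.81,.2):
    robot.servo_line(knob(ph)+g,TD,rate=.1)
    s=robot.read_state();q=s["ee_pos"]-g-HF;q=B.T@q
    print(ph.round(1),(B.T@s["wrist_force"]).round(1),round(s["gripper_width"],4),q.round(3),"ang",round(np.arctan2(q[2],-q[0])-np.arctan2(31,112),3),round(s["t"],1))
    if s["gripper_width"]<.015 or np.linalg.norm(s["wrist_force"])>45: print("STOP");break
im=robot.get_image("scene")
cv2.imwrite("pics/s2.png",cv2.resize(im["frame"],(784,588),interpolation=cv2.INTER_CUBIC))
E
```

```text
0.024151064058728595 29.31394100189209 [-1.7  4.5  4. ] 13.9917
0.2 [ 0.5  5.1 -0.3] 0.024 [-0.104  0.001  0.052] ang 0.198 14.4
0.4 [-0.7  3.6 -0.8] 0.024 [-0.091  0.     0.072] ang 0.399 14.8
0.6 [-0.5  3.9 -0.5] 0.0242 [-0.075 -0.     0.089] ang 0.599 15.1
0.8 [ 0.3  1.2 -1.1] 0.0241 [-0.056 -0.001  0.102] ang 0.8 15.5
1.0 [ 0.5 -2.5 -0.9] 0.0237 [-0.034 -0.001  0.111] ang 1.0 15.9
1.2 [ 0.4 -5.2 -0.3] 0.0238 [-0.012 -0.002  0.116] ang 1.2 16.3
1.4 [ 0.1 -6.1  1. ] 0.0241 [ 0.012 -0.002  0.116] ang 1.4 16.7
1.6 [ 0.7 -7.1  2.3] 0.0239 [ 0.035 -0.003  0.112] ang 1.602 17.1
1.8 [ 2.6 -8.4  3.6] 0.0232 [ 0.057 -0.003  0.104] ang 1.802 17.4
```

View pics/s2.png

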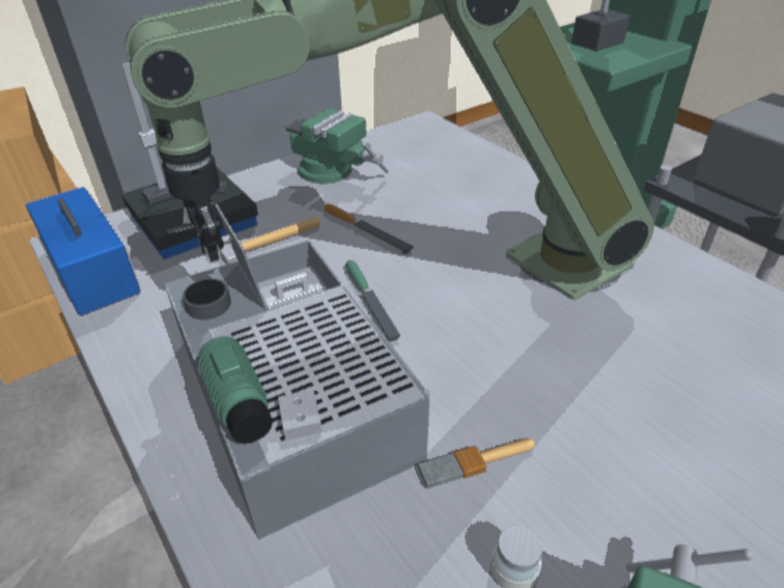

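The door is shut and the flap stands open past upright. The well is visible, with the light handle at about (293,288). Next I release the knob and look down into the well with the wrist camera.

```bash
python3 - <<'E'
from h import *
from rig import robot
robot.set_gripper(.06)
p=robot.read_state()["ee_pos"]; robot.servo_line(p+[0,0,.16],rate=.2)
q=HF+B@np.array([-.0675,0,0]); q[2]=.36; robot.movep(q-B@[.03,0,0],TD)
robot.hold(.2)
s=robot.read_state(); im=robot.get_image("wrist"); im2=robot.get_image("scene"); im3=robot.get_image("top")
pickle.dump((s,im,im2,im3),open("im2.pkl","wb"))
print(im["hand_eye"].round(4).tolist(),im["K"].tolist(),s["ee_pos"],s["joint_pos"].round(1),s["t"])
cv2.imwrite("pics/w1.png",cv2.resize(im["frame"],(784,588),interpolation=cv2.INTER_CUBIC))
cv2.imwrite("pics/s3.png",cv2.resize(im2["frame"][140:300,100:310],None,fx=3.7,fy=3.7,interpolation=cv2.INTER_CUBIC))
E
```

```text
[[-0.0009, -0.9571, -0.2897, 0.0735], [1.0, -0.0008, -0.0005, -0.0005], [0.0003, -0.2897, 0.9571, -0.1259], [0.0, 0.0, 0.0, 1.0]] [[319.4241408566505, 0.0, 281.53196848581575], [0.0, 319.4241408566505, 213.40326402434198], [0.0, 0.0, 1.0]] [ 0.5837317  -0.15183154  0.35956876] [-15.7  18.4  73.7   0.   87.8 -99.3] 19.7667
```

View pics/w1.png

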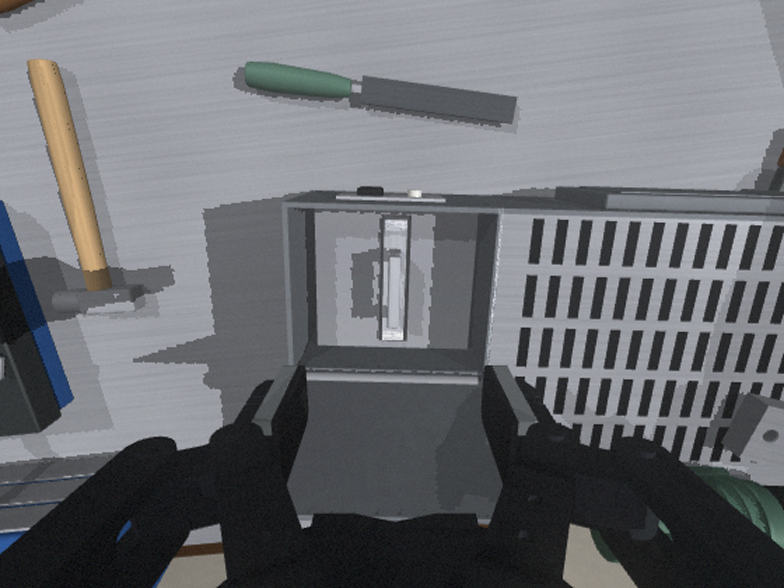

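View pics/s3.png

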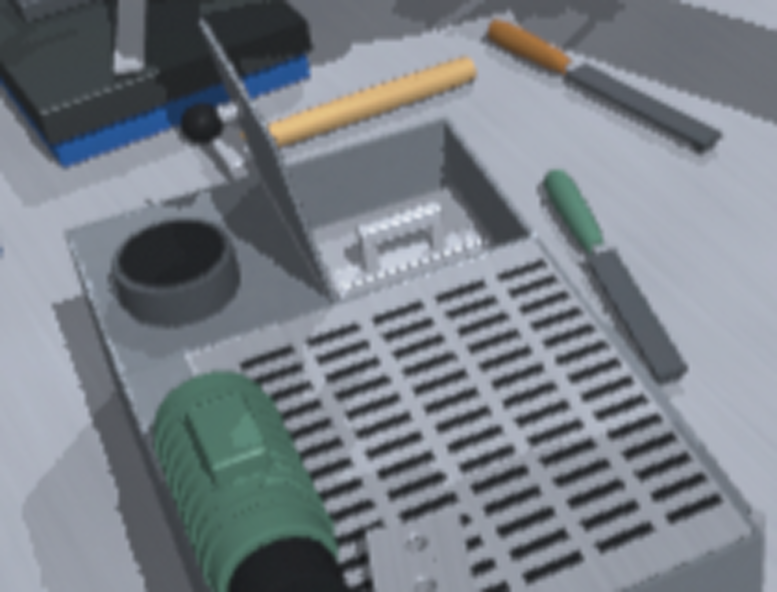

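The wrist image shows the handle bar from (395,250) to (395,328), the plate's frame from (395,218) to (395,340), and the box's front edge along row 207.

```bash
python3 - <<'E'
from h import *
s,im,_,T=pickle.load(open("im2.pkl","rb"))
he=im["hand_eye"];Rt=s["orientation"]
Rc=Rt@he[:3,:3];c=Rt@he[:3,3]+s["ee_pos"]
w=dict(K=im["K"],R=Rc.T,t=-Rc.T@c)
def show(n,p,z): 
    q=onz(w,np.array(p)/1.4,z);print(n,q.round(4),L(q).round(4));return q
a=show("bar f",(394.5,250),.140);b=show("bar b",(394.5,328),.140)
c1=show("frame f",(395,218),.104);d1=show("frame b",(393,341),.104)
for u,v in((a,b),(c1,d1)): print(np.linalg.norm(u-v),np.degrees(np.arctan2(*(v-u)[1::-1])))
show("front edge l",(784,214),.15);show("front edge r",(288,207),.15);show("bay left",(497,209),.15)
# grille slots in the top view, z=.15
for n,I,sc in(("top",T,1),("wrist",w,1)):
    F=(T if n=="top" else im)["frame"]; m=(F.max(2)<75).astype(np.uint8)
    N,l,st,ce=cv2.connectedComponentsWithStats(m)
    P=[]
    for i in range(1,N):
        x=onz(I,ce[i],.15);q=L(x)
        if -.14<q[0]<.13 and -.05<q[1]<.23 and (6<st[i,4]<60 if n=="top" else 60<st[i,4]<400): P.append(q)
    P=np.array(P);print(n,len(P),P.min(0),P.max(0))
    ys=np.sort(P[:,0]);print((ys[::max(1,len(ys)//18)]*1000).round(0))
E
```

```text
bar f [ 0.575  -0.1513  0.14  ] [-0.1102 -0.1394  0.14  ]
bar b [ 0.6395 -0.1585  0.14  ] [-0.0452 -0.1394  0.14  ]
frame f [ 0.5546 -0.1485  0.104 ] [-0.1308 -0.139   0.104 ]
frame b [ 0.6655 -0.1628  0.104 ] [-0.019  -0.1408  0.104 ]
0.06496109846863497 -6.428010229068914
0.11180837486505986 -7.349788785860384
front edge l [0.5787 0.1388 0.15  ] [-0.1388  0.1492  0.15  ]
front edge r [ 0.5324 -0.2256  0.15  ] [-0.1442 -0.218   0.15  ]
bay left [ 0.5512 -0.0724  0.15  ] [-0.1426 -0.0637  0.15  ]
top 61 [-0.11809463 -0.03738302  0.15      ] [0.05942443 0.20179312 0.15      ]
[-118. -116. -115. -113. -112.  -74.  -72.  -70.  -69.  -32.  -30.  -29.
  -26.  -24.   12.   14.   16.   53.   56.   57.   59.]
wrist 45 [-0.11904993 -0.03545214  0.15      ] [0.05761828 0.17975842 0.15      ]
[-119. -118. -117. -116. -115. -114.  -76.  -74.  -74.  -72.  -71.  -67.
  -32.  -32.  -31.  -29.  -29.  -27.   11.   12.   13.   14.   58.]
```

```bash
cat >> h.py <<'E'
psi=np.radians(-7.1);B=Rz(psi);TD=B@D0   # refined yaw
GC=Rz(np.radians(-6.4))@np.array([-.029,.082,0])+O   # grille centre, world xy
FG=np.array([.609,-.1553,.133])
E
python3 - <<'E'
from h import *
from rig import robot
robot.movep(FG+[0,0,.10],TD)
robot.set_gripper(.045)
robot.servo_line(FG+g,TD,rate=.1)
f=robot.read_state();print("down",f["wrist_force"].round(1),f["ee_pos"].round(4))
robot.set_gripper(0,70)
s=robot.read_state();print("grip",s["gripper_width"],s["grip_force"],s["wrist_force"].round(1),s["t"])
for dz in(.02,.06,.10,.14,.2):
    robot.servo_line(FG+g+[0,0,dz],TD,rate=.1)
    s=robot.read_state();print(dz,s["wrist_force"].round(1),round(s["gripper_width"],4),round(s["grip_force"],1),round(s["t"],1))
    if s["gripper_width"]<.006 or np.linalg.norm(s["wrist_force"])>40: print("STOP");break
else:
    p=GC+g+[0,0,.133+.2]
    for a in(90,-90):
        print(a,robot.ik(p,Rz(np.radians(a))@TD))
E
```

```text
down [-0.  -0.1  0.1] [ 0.6095 -0.1554  0.1318]
grip 0.008770387336693872 69.5349383354187 [-0.2  0.8  3.7] 22.375
0.02 [-0.2 -0.4 -2.5] 0.0088 68.8 22.7
0.06 [-0.1 -0.2 -3.5] 0.0086 68.8 23.3
0.1 [-0.2  0.1 -3.4] 0.0083 68.8 23.8
0.14 [-0.2  0.7 -2.7] 0.0085 68.8 24.4
0.2 [ 0.1 -0.2 -3.7] 0.0088 68.8 25.1
90 None
-90 [ 4.05196319e+00  2.67817921e+01  6.47471049e+01 -2.54444375e-14
  8.84711030e+01  1.11519632e+01]
```

```bash
python3 - <<'E'
from h import *
from rig import robot
p=GC+g+[0,0,.333]
robot.servo_line(p,TD,rate=.12)
R=Rz(np.radians(-90))@TD
robot.servo_line(p,Rz(np.radians(-45))@TD,rate=.1); robot.servo_line(p,R,rate=.1)
robot.servo_line(p-[0,0,.02],R,rate=.05); robot.hold(.5)
s=robot.read_state();print(s["ee_pos"].round(4),s["orientation"].round(2).tolist(),s["wrist_force"].round(1),round(s["gripper_width"],4),s["t"],s["dq"].round(2))
a=robot.get_image("scene")["frame"][80:380,90:370];b=robot.get_image("top")["frame"][60:270,170:400]
cv2.imwrite("pics/fin.png",np.hstack([cv2.resize(a,(400,430)),cv2.resize(b,(400,430))]))
E
```

```text
[0.6803 0.0597 0.3111] [[0.12, 0.99, 0.0], [0.99, -0.12, 0.0], [0.0, 0.0, -1.0]] [-0.1 -0.1 -2.6] 0.0087 30.0833 [ 0.06  0.01  0.03 -0.02  0.05 -0.01]
```

View pics/fin.png

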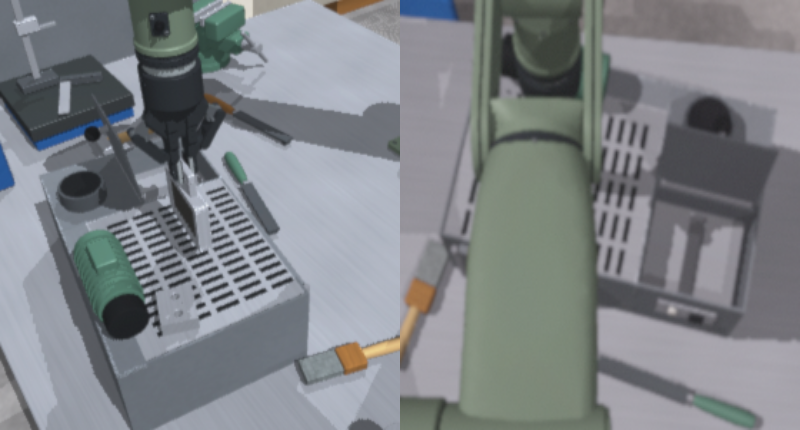

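The plate hangs upright over the middle of the grille with its mesh to the front. Its lower edge is about 55 mm above the grille, the door is shut and the flap is open.

```bash
python3 -c "
from rig import robot
print(robot.close_job())"
```

```text
the job is handed in; nothing more can be done
None
```

I handed the job in at about 30 s on the robot's clock (limit 72 s): door shut on its catch, flap open at about 1.8 rad, and the plate held still and upright over the grille, mesh to the front, about 55 mm clear; the judge returned no verdict, so this rests on my force readings and last pictures.

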